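Slide the sample dish under the inspection camera past its push-button lock

TASK

The sample dish sits in the sliding carriage of the inspection station, locked at the loading end. With the fingertips, press the carriage's lock button down and, keeping it down so that it does not drop into a half-way stop, push the carriage smoothly along its rods to the end stop under the camera; then let the button come up, so that the carriage is locked there. Nothing is picked up: leave the dish untouched in its nest and the things round the station where they are.

Things in the scene. Friction and masses are not known exactly. Their poses are not given: they have to be found in the camera images.
- station: Fixed station: aluminium base 150 x 420 mm, two guide rods, notched lock bar between them. Origin: on the bench, mid-width, 5 mm from mid-length. +y runs along the rods towards the camera (the way the carriage slides), z up. Ring lamp 54 mm across over y = +85 mm, from 152 mm up; column at y = +192 mm, 275 mm high in all. Place and angle vary
- carriage (a joint): Carriage travel along the rods, m: 0 = loading end (start, locked), 0.12 = end stop under the camera. The lock bar has notches at 0, 0.04, 0.08 and 0.12; in any of them the carriage locks when the button is up (about 1 mm of play). Free, it slides with about 2 N of friction
- lock_button (a joint): How far the lock button is pressed, m: 0 = up (locked when at a notch), 0.0065 = fully down. Above 0.0045 the carriage is free; between notches the bar keeps a released button about 0.004 down. Its spring needs 3 N to start and 6.3 N fully down
- button_top (a point): Centre of the lock button's top: flat black pad 34 mm (across) x 28 mm (along the rods) on a tongue at the carriage's trailing end, 120 mm behind the dish centre. Top 74 mm above the bench when up, 67.5 mm when down; the tongue's top is at 62 mm. Axes as the station's; travels with the carriage
- finger_plate (a point): Middle of the top edge of the finger plate, 94 mm above the bench: an upright aluminium plate 44 mm wide, 5 mm thick, fixed to the carriage behind the button, 21.5 mm from the button's centre (7.5 mm from its edge); the point is on its face towards +y. Fingers on the button may push on the plate or drag the button by friction
- nest (a point): Centre of the carriage's dish nest, on the floor (62 mm above the bench) of a low black ring 103 mm across and 5 mm high. Axes as the station's
- dish: The sample dish, a clear round petri dish 90 mm across and 14 mm high with a little debris in it, loose in the nest (about 2 mm of play); origin at the centre of its underside. Not to be touched or lifted
- vial: Bystander: small glass vial with white screw cap, 23 mm across, 51 mm high, in front of the station; origin under its centre
- vial_tall: Bystander: glass vial with white screw cap, 26 mm across, 61 mm high, behind the station; origin under its centre
- dropper: Bystander: dropper bottle, 35 mm across, 94 mm high, in front of the station; origin under its centre
- dish_lid: Bystander: clear petri dish lid, 103 mm across, 12 mm high, lying on the bench in front of the station; origin under its centre
- microscope: Stereo microscope fixed at the right of the bench, about 290 mm (x) x 120 mm (y) and 303 mm high, with eyepieces that stand out to the front; origin under its centre. Not part of the job: keep the arm clear of it

How it is judged:
On the way, in this order (a step that is already met when the one before it is completed fails the run):
1. the lock button is pressed down by the fingers with the carriage still at the loading end (value of joint lock_button above 0.0045 m and value of joint carriage below 0.02 m and contact force between the fingers and station above 2 N), for 0.05 s.
2. the carriage has reached the end stop with the button still held down by the fingers (value of joint carriage above 0.1175 m and value of joint lock_button above 0.0035 m and contact force between the fingers and station above 1 N), for 0.05 s.
At the end, for the whole second after the job is handed in: the carriage is within 2 mm of its end stop under the camera and at rest, its lock button is up (within 1 mm), so that it is locked in the last notch, and the dish lies flat in its nest (value of joint carriage above 0.118 m and value of joint lock_button below 0.001 m and velocity of joint carriage between -0.005 and 0.005 m/s and horizontal distance between dish and nest below 0.006 m and z of dish in the frame of nest below 0.003 m and linear speed of dish below 0.01 m/s); the robot touches nothing.
It fails at once if the lock button comes up in a half-way stop (value of joint carriage between 0.015 and 0.105 m and value of joint lock_button below 0.003 m).
It fails at once if the carriage is flung along (faster than 0.4 m/s) (velocity of joint carriage above 0.4 m/s).
It fails at once if the robot touches the sample dish (contact force between any of the arm, the fingers and dish above 0.5 N).
It fails at once if the sample dish is lifted or jolted out of its nest (z of dish in the frame of nest above 0.004 m or horizontal distance between dish and nest above 0.008 m).
It fails at once if a bystander is pushed aside or lifted (distance of any of vial, vial_tall, dropper, dish_lid from where it was at the start of the episode above 0.015 m).
It also fails if it takes over 40 s, if anything falls off the work surface, if the arm or the gripper's body presses on something with over 40 N, if the wrist force passes 120 N, or if a joint passes its speed limit or range.

ROBOT

A 6-joint arm with a two-finger parallel gripper is mounted at the origin on a cart in front of the work surface, level with it; the furniture and walls round the work are solid. World frame = base frame: x ahead of the robot, y to its left, z up, the work surface at z = 0. Lengths are in m, angles in rad, forces in N, time in s.
With the tool pointing down it reaches from about 0.3 to 0.875 m from the base axis. Payload 6.4 kg.
Tool frame: the origin (TCP) lies at the very end of the fingers, on their centre line; the grasp point (between the pads) lies 19 mm behind it; z points along the fingers, y is the line along which they close (so a half turn about z gives the same grasp; the last joint's range is limited). The gripper opens to 85 mm and grips with 20 to 120 N. Pads are 22 mm wide; open, the fingers measure 114 mm over their backs; the gripper's body (76 mm by 85 mm) begins 54 mm behind the grasp point. The pads swing forward as they close: fully open they stand 13 mm farther back than shut.
Start: joints at [0.972, 0.181, 1.607, -0, 1.354, -0.206], TCP at [0.22, 0.531, 0.231] pointing down, gripper open.
Joint ranges: [-2.99, 2.99], [-0.89, 2.07], [0.3, 2.58], [-1.14, 4.28], [0, 2.63], [-3.12, 3.12]. Speed limits (rad/s): [2.57, 2.57, 3.01, 3.14, 3.14, 3.14].

INTERFACE

Orientations are given as a unit quaternion [w, x, y, z].
In Python, from bench import telemetry, camera, ctrl, spotter gives the robot as it stands.
- The arm moves only by the tool send_rows, never from a script. Its argument "series" is a list of rows, each a list of 3 entries, a list of its own where there are three numbers: the turn, a rotation vector about the world's x, y, z in degrees, then the shift along the world's x, y, z in mm, then the closure, from -1 (fully open) to 1 (shut), so that 0 is half open. In form: [[[rx, ry, rz], [dx, dy, dz], gripper], ...]. A call has 1 to 10 rows; each row is the pose to reach, as a shift and turn from the pose commanded when the call began; what a row does not reach only later rows make up. A row lasts 1/8 s, in which the tool goes at most 62.5 mm and 10.7 degrees, less where a joint would pass 70% of its speed; a pose out of reach is approached as far as the arm can. A call with a gripper value outside its range is refused whole. The fingers move at their own pace and stop on an object; the grip force is fixed at half the most. Time passes only in rows, so rows that repeat a pose let the fingers close. It gives the time, the measured TCP pose, the force, the opening and the grip force at its end, in the units of the state.
- telemetry.get_obs(): the state, without advancing time (a new reading comes with each control period).
- camera(name): name is "side" or "top"; returns a dict with "pixels" (400x640x3 uint8, red, green, blue), "camera_matrix" (3x3 intrinsics, pixels), "xyz" and "orientation" of the camera in the world. Camera axes: x right, y up, looking along -z (the intrinsics and any distortion apply to the point x, -y, -z); pixel columns grow to the right and rows downward; lengths in m; the calibration is good to about 2 mm. A picture is of the moment at which its call begins. There is no depth.
- ctrl.hand_in(): hands the job in; it is judged then, once.
Trained networks look in the newest picture that a camera, given by its name, has taken for a name from the list of things; names that differ only in an ending like _2 or _b are one class to them, and where a whole thing is asked for, a point or a joint stands for the part that bears it (a point fixed in the world has none). Each returns a list of dicts, best first, with "conf" (0 to 1); they miss things now and then, are a little off and sometimes report something else, mostly with a low value. They report only what shows in the picture. A call takes as long as a camera call.
- spotter.boxes_of(thing, camera): "xyz" ([x, y, z] in m, in world coordinates, good to about 4 mm: the middle of the surface that is visible of it).
- spotter.landmark_of(thing, camera): "xyz" ([x, y, z] in m, in world coordinates, good to about 4 mm: a listed point, or the origin of a listed thing).
The state is a dict: "time_s": time; "q": joint angles; "dq": joint speeds; "joint_efforts": joint torques, N m; "eef_pos": TCP position; "eef_rot": TCP orientation; "wrist_force": force on the tool from outside, world axes, zero at the start; "torque": the same for the moment, N m; "opening": opening from 0.0 (shut) to 1.0 (fully open); "grasp_force": force on a finger pad.
Only numpy, scipy, OpenCV 4.12 (cv2) and the standard library are available. Lean on these libraries where they do the work, as an engineer would, in place of code of your own. Each camera call takes 0.05 s, during which the arm holds its last target. There are 200 camera calls.

## Working session

There is one attempt and no reset: what is moved stays moved. The work goes in short steps, Python scripts to look and compute and a tool call to move; the robot and the scene stay as the last step left them, time stands still between calls to the robot, and variables do not carry over. Pictures are saved under pics/ and viewed, at most 10 in all, crops included, and the job is handed in when it is done.

Besides the shell and the picture viewer there is one more tool, called after ">>>" as name(argument=value, ...), one argument or row to a line, values as JSON. send_rows: Moves the arm, as the interface text tells. Its arguments: {"type":"object","properties":{"series":{"type":"array","items":{"type":"array"}}},"required":["series"]}

```bash
mkdir -p pics
python3 - <<'E'
from bench import telemetry,camera,spotter
import cv2
for c in("top","side"):
    r=camera(c); cv2.imwrite(f"pics/{c}0.png",r["pixels"][:,:,::-1])
    print(c,r["xyz"],r["orientation"],r["camera_matrix"])
    for n in("station","button_top","finger_plate","nest","dish","vial","vial_tall","dropper","dish_lid"):
        print(n,[(d["xyz"],d["conf"]) for d in spotter.landmark_of(n,c)[:2]])
o=telemetry.get_obs();print(o["time_s"],o["eef_pos"],o["eef_rot"],o["wrist_force"])
E
```

```text
top [ 0.40128449 -0.17253945  1.12381   ] [ 0.71422756  0.05355558 -0.04746682 -0.69624542] [[390.85734673   0.         316.41306338]
 [  0.         390.85734673 195.2181912 ]
 [  0.           0.           1.        ]]
station [([0.5083, 0.0198, 0.0014], 0.62), ([0.605, -0.0676, 0.002], 0.46)]
button_top [([0.4766, -0.1327, 0.0753], 0.51), ([0.4717, -0.1505, 0.095], 0.38)]
finger_plate [([0.473, -0.152, 0.0912], 0.86)]
nest [([0.4958, -0.0093, 0.061], 0.76)]
dish [([0.4956, -0.0149, 0.0614], 0.78)]
vial [([0.3881, 0.0008, 0.0016], 0.6)]
vial_tall [([0.6013, -0.0682, 0.0006], 0.55)]
dropper [([0.4178, 0.1776, 0.0002], 0.68)]
dish_lid [([0.3792, 0.08, 0.0006], 0.79)]
side [-0.05897504 -1.10732607  0.52559726] [ 0.79077669  0.54385251 -0.16322954 -0.22858869] [[435.60675849   0.         321.19431922]
 [  0.         435.60675849 197.15235821]
 [  0.           0.           1.        ]]
station [([0.5079, 0.021, 0.0002], 0.95)]
button_top []
finger_plate [([0.4755, -0.1497, 0.0969], 0.73)]
nest [([0.6051, -0.0695, -0.0022], 0.65), ([0.4985, -0.0191, 0.0603], 0.57)]
dish [([0.4989, -0.0094, 0.0638], 0.85)]
vial [([0.3864, -0.0066, -0.0008], 0.45)]
vial_tall [([0.6043, -0.0697, -0.0004], 0.73)]
dropper [([0.415, 0.1773, -0.0018], 0.75), ([0.4722, -0.1526, 0.0953], 0.43)]
dish_lid [([0.4978, -0.01, 0.0578], 0.67), ([0.3787, 0.0767, -0.0008], 0.56)]
1.0 [0.22008872 0.53123369 0.23131039] [8.96559360e-06 1.95148122e-01 9.80773781e-01 1.80496483e-05] [ 0.35606353  0.33809107 -0.21391642]
```

View pics/top0.png

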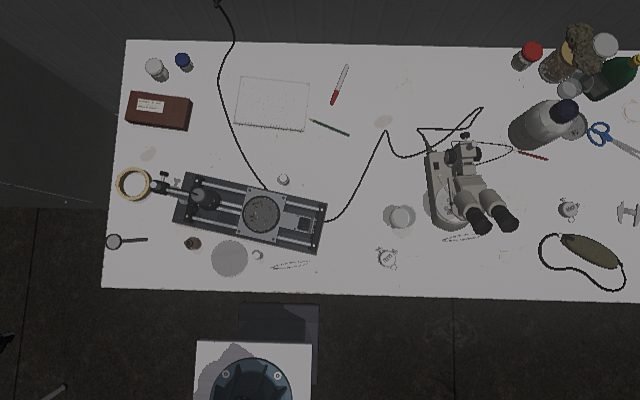

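View pics/side0.png

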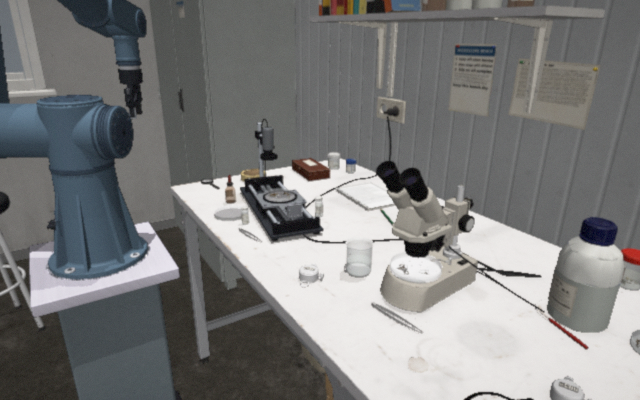

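The top view shows the station from about (185,185) to (322,240), with the dish at (263,213) and the button near (305,225). The networks' points agree with the given heights. I'll zoom in to refine the angle and the plate.

```bash
cat > h.py <<'E'
import numpy as np
from scipy.spatial.transform import Rotation as R
def _R(r): o=r["orientation"]; return R.from_quat([*o[1:],o[0]]).as_matrix()
def proj(r,p):
    c=_R(r).T@(np.array(p,float)-r["xyz"]); c=c*[1,-1,-1]; u=r["camera_matrix"]@c; return u[:2]/u[2]
def back(r,uv,z):
    d=_R(r)@(np.linalg.inv(r["camera_matrix"])@[*uv,1]*[1,-1,-1]); return r["xyz"]+d*(z-r["xyz"][2])/d[2]
E
python3 - <<'E'
from bench import camera
import cv2,numpy as np
from h import *
r=camera("top"); im=r["pixels"][170:265,165:335,::-1]
im=cv2.resize(im,None,fx=4.7,fy=4.7,interpolation=cv2.INTER_CUBIC)
o=np.array([.508,.0204]);a=np.radians(11.2);u=np.array([np.sin(a),np.cos(a)]);v=np.array([u[1],-u[0]])
for x,y,z in[(-75,-205,20),(75,-205,20),(75,215,20),(-75,215,20),(0,-155,74),(-22,-176.5,94),(22,-176.5,94),(0,-35,62)]:
    p=o+(x*v+y*u)/1e3; q=(proj(r,[*p,z/1e3])-[165,170])*4.7
    cv2.circle(im,tuple(int(t) for t in q),3,(0,0,255),-1)
cv2.imwrite("pics/z.png",cv2.convertScaleAbs(im,alpha=1.6))
E
```

```text
(no output)
```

View pics/z.png

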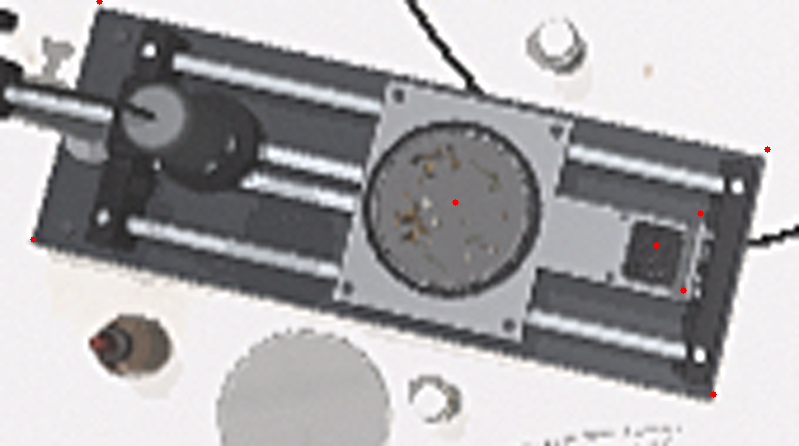

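The drawn model fits the picture in angle (11.2°). It has to move about 3 mm towards -x, so the button is at about (0.475, -0.132). I'll press with shut fingers and drag by friction.

>>> send_rows(
  series=[
    [[0,0,11.3],[256,-660,0],1],
    [[0,0,11.3],[256,-660,0],1],
    [[0,0,11.3],[256,-660,0],1],
    [[0,0,11.3],[256,-660,0],1],
    [[0,0,11.3],[256,-660,0],1],
    [[0,0,11.3],[256,-660,0],1],
    [[0,0,11.3],[256,-660,0],1],
    [[0,0,11.3],[256,-660,0],1],
    [[0,0,11.3],[256,-660,0],1],
    [[0,0,11.3],[256,-660,0],1],
  ],
)

```text
time_s: 2.3
eef_pos: [0.4458, -0.0515, 0.2317]
eef_rot: [0.001, 0.098, 0.995, -0.0]
wrist_force: [0.3, 0.0, -0.4]
opening: -0.001
grasp_force: 0.0
```

>>> send_rows(
  series=[
    [[0,0,0],[0,0,0],1],
  ],
)

```text
time_s: 2.42
eef_pos: [0.4463, -0.0532, 0.2315]
eef_rot: [0.0, 0.101, 0.995, -0.0]
wrist_force: [-0.2, -0.4, 0.3]
opening: -0.0
grasp_force: 0.0
```

>>> send_rows(
  series=[
    [[0,0,0],[15,-38,-10],1],
    [[0,0,0],[30,-76,-50],1],
    [[0,0,0],[30,-76,-90],1],
    [[0,0,0],[30,-76,-127],1],
    [[0,0,0],[30,-76,-127],1],
    [[0,0,0],[30,-76,-127],1],
  ],
)

```text
time_s: 3.18
eef_pos: [0.4761, -0.125, 0.1057]
eef_rot: [0.001, 0.097, 0.995, -0.0]
wrist_force: [-0.8, 0.6, 0.3]
opening: -0.0
grasp_force: 0.0
```

Run:
```python
from bench import camera,telemetry,spotter
import cv2,numpy as np
from h import *
out=[]
p=telemetry.get_obs()["eef_pos"];print(p,telemetry.get_obs()["wrist_force"])
for c in("top","side"):
    r=camera(c); w,h=(80,60); P=proj(r,p); x,y=(P-[w/2,h/2]).astype(int)
    im=np.ascontiguousarray(r["pixels"][y:y+h,x:x+w,::-1]); im=cv2.resize(im,None,fx=5,fy=5,interpolation=cv2.INTER_CUBIC)
    for q in(p,[.4754,-.1317,.074],[.4713,-.1527,.094]): cv2.circle(im,tuple(((proj(r,q)-[x,y])*5).astype(int)),2,(0,0,255),-1)
    out.append(im)
    print([(d["xyz"],d["conf"]) for n in("button_top","finger_plate") for d in spotter.landmark_of(n,c)[:1]])
cv2.imwrite("pics/a.png",cv2.convertScaleAbs(np.hstack(out),alpha=1.6))
```

```text
[ 0.47608329 -0.12501528  0.10568375] [-0.84477942  0.64011078  0.25051146]
[]
[([0.4711, -0.1516, 0.0955], 0.68)]
```

View pics/a.png

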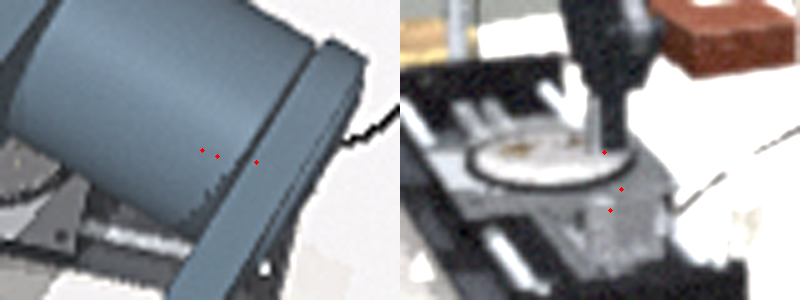

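The side crop shows the finger tip over the button. The plate's rear face spans about (590–660, 200–260), a few mm towards +x of my model. I'll shift +2 mm in x and go down.

>>> send_rows(
  series=[
    [[0,0,0],[2,-3,-14],1],
    [[0,0,0],[2,-3,-27],1],
    [[0,0,0],[2,-3,-32],1],
    [[0,0,0],[2,-3,-35],1],
    [[0,0,0],[2,-3,-35],1],
  ],
)

```text
time_s: 4.1
eef_pos: [0.4767, -0.1281, 0.0691]
eef_rot: [-0.001, 0.098, 0.995, 0.0]
wrist_force: [-3.8, -0.1, 4.6]
opening: -0.002
grasp_force: 2.5
```

>>> send_rows(
  series=[
    [[0,0,0],[0,0,-3],1],
    [[0,0,0],[0,0,-5],1],
    [[0,0,0],[0,0,-5],1],
  ],
)

```text
time_s: 4.47
eef_pos: [0.4776, -0.1284, 0.0671]
eef_rot: [-0.0, 0.097, 0.995, -0.0]
wrist_force: [-12.2, 4.3, 28.6]
opening: -0.002
grasp_force: 14.9
```

>>> send_rows(
  series=[
    [[0,0,0],[0.4,2,0],1],
    [[0,0,0],[1,5,0],1],
    [[0,0,0],[2,10,0],1],
    [[0,0,0],[2,10,0],1],
  ],
)

```text
time_s: 4.97
eef_pos: [0.4795, -0.1187, 0.0672]
eef_rot: [-0.0, 0.097, 0.995, -0.001]
wrist_force: [-12.8, 2.9, 29.1]
opening: 0.003
grasp_force: 14.6
```

Run:
```python
from bench import camera,telemetry,spotter
o=telemetry.get_obs();print(o["eef_pos"],o["wrist_force"])
for c in("side","top"):
    camera(c)
    print([(n,d["xyz"],d["conf"]) for n in("finger_plate","nest","dish") for d in spotter.landmark_of(n,c)[:1]])
```

```text
[ 0.47952582 -0.11872637  0.06718835] [-12.76776186   2.89611728  29.14567098]
[('finger_plate', [0.4745, -0.1416, 0.097], 0.85), ('nest', [0.5008, -0.0064, 0.0603], 0.79), ('dish', [0.5002, 0.0006, 0.0629], 0.53)]
[('finger_plate', [0.4968, -0.002, 0.0639], 0.28), ('nest', [0.5013, -0.0015, 0.0614], 0.93), ('dish', [0.4975, -0.0034, 0.0629], 0.48)]
```

The carriage follows the finger: the plate has moved about 10 mm. I'll continue.

>>> send_rows(
  series=[
    [[0,0,0],[1,5,0],1],
    [[0,0,0],[2.7,13.5,0],1],
    [[0,0,0],[4.7,23.5,0],1],
    [[0,0,0],[6.6,33.5,0],1],
    [[0,0,0],[8.6,43.5,0],1],
    [[0,0,0],[10.6,53.5,0],1],
    [[0,0,0],[12.6,63.5,0],1],
    [[0,0,0],[14,71,0],1],
    [[0,0,0],[15,76,0],1],
    [[0,0,0],[15,76,0],1],
  ],
)

```text
time_s: 6.62
eef_pos: [0.4948, -0.042, 0.0672]
eef_rot: [0.0, 0.097, 0.995, -0.0]
wrist_force: [-11.7, 3.1, 29.0]
opening: -0.002
grasp_force: 14.4
```

Run:
```python
from bench import camera,telemetry,spotter
o=telemetry.get_obs();print(o["eef_pos"],o["wrist_force"])
for c in("side","top"):
    camera(c)
    print([(n,d["xyz"],d["conf"]) for n in("finger_plate","nest","dish") for d in spotter.landmark_of(n,c)[:1]])
```

```text
[ 0.49478527 -0.04202806  0.06716238] [-11.66562759   3.09697826  28.9855623 ]
[('finger_plate', [0.4879, -0.0638, 0.0975], 0.84), ('nest', [0.5172, 0.0683, 0.0602], 0.82), ('dish', [0.5136, 0.0738, 0.0604], 0.57)]
[('dish', [0.5102, 0.0743, 0.0619], 0.49)]
```

>>> send_rows(
  series=[
    [[0,0,0],[1,5,0],1],
    [[0,0,0],[2.6,13,0],1],
    [[0,0,0],[4.2,21,0],1],
    [[0,0,0],[5.4,27,0],1],
    [[0,0,0],[6.2,31,0],1],
    [[0,0,0],[6.8,34,0],1],
    [[0,0,0],[6.8,34,0],1],
  ],
)

```text
time_s: 7.9
eef_pos: [0.5015, -0.0099, 0.0672]
eef_rot: [0.0, 0.097, 0.995, -0.002]
wrist_force: [-13.7, -6.0, 27.6]
opening: 0.002
grasp_force: 13.6
```

Run:
```python
from bench import camera,telemetry,spotter
o=telemetry.get_obs();print(o["eef_pos"],o["wrist_force"])
for c in("side","top"):
    camera(c)
    print([(n,d["xyz"],d["conf"]) for n in("finger_plate","nest","dish") for d in spotter.landmark_of(n,c)[:1]])
```

```text
[ 0.50153135 -0.00986356  0.06718486] [-13.6609462   -6.03972755  27.59712739]
[('finger_plate', [0.4943, -0.0349, 0.0965], 0.83), ('nest', [0.5211, 0.1008, 0.062], 0.86), ('dish', [0.5207, 0.1091, 0.0571], 0.57)]
[('finger_plate', [0.4974, -0.0364, 0.0974], 0.6), ('nest', [0.4961, -0.0359, 0.0945], 0.47), ('dish', [0.5171, 0.107, 0.0606], 0.62)]
```

The y-force has reversed, so it looks like the end stop. I'll push a little more to confirm.

>>> send_rows(
  series=[
    [[0,0,0],[0.4,2,0],1],
    [[0,0,0],[0.5,2.5,0],1],
    [[0,0,0],[0.5,2.5,0],1],
  ],
)

```text
time_s: 8.68
eef_pos: [0.5026, -0.0087, 0.0672]
eef_rot: [0.001, 0.097, 0.995, -0.003]
wrist_force: [-10.8, -11.9, 24.6]
opening: 0.002
grasp_force: 12.1
```

The end stop is confirmed. Lifting straight up.

>>> send_rows(
  series=[
    [[0,0,0],[0,0,0],1],
    [[0,0,0],[0,0,4],1],
    [[0,0,0],[0,0,12],1],
    [[0,0,0],[0,0,25],1],
    [[0,0,0],[0,-5,45],1],
    [[0,0,0],[0,-25,75],1],
    [[0,0,0],[0,-60,110],1],
    [[0,0,0],[0,-100,130],1],
    [[0,0,0],[0,-100,130],1],
    [[0,0,0],[0,-100,130],1],
  ],
)

```text
time_s: 9.93
eef_pos: [0.5011, -0.1051, 0.1939]
eef_rot: [-0.0, 0.098, 0.995, 0.0]
wrist_force: [-0.3, -0.1, -0.4]
opening: -0.0
grasp_force: 0.0
```

Run:
```python
from bench import camera,telemetry,spotter
import cv2,numpy as np
from h import *
o=telemetry.get_obs();print(o["time_s"],o["eef_pos"],o["wrist_force"])
out=[]
for c in("top","side"):
    r=camera(c); x,y=(proj(r,[.51,.03,.07])-[50,37]).astype(int)
    out.append(cv2.resize(r["pixels"][y:y+74,x:x+100,::-1],None,fx=4,fy=4,interpolation=cv2.INTER_CUBIC))
    print([(n,d["xyz"],d["conf"]) for n in("finger_plate","button_top","nest","dish","vial","vial_tall","dropper","dish_lid") for d in spotter.landmark_of(n,c)[:1]])
cv2.imwrite("pics/e.png",cv2.convertScaleAbs(np.hstack(out),alpha=1.6))
```

```text
9.925 [ 0.50107283 -0.10509268  0.19387577] [-0.31225019 -0.08348892 -0.43522383]
[('finger_plate', [0.4968, -0.033, 0.0923], 0.74), ('button_top', [0.4998, -0.0153, 0.0716], 0.67), ('nest', [0.3759, 0.0806, 0.0011], 0.66), ('dish', [0.5149, 0.1058, 0.0635], 0.43), ('vial', [0.3877, -0.0057, 0.0013], 0.58), ('dropper', [0.4144, 0.1811, -0.0007], 0.39)]
[('finger_plate', [0.4964, -0.0328, 0.0945], 0.78), ('nest', [0.5223, 0.1026, 0.0626], 0.84), ('dish', [0.5207, 0.1072, 0.0595], 0.85), ('vial', [0.3873, -0.0071, 0.0022], 0.56), ('vial_tall', [0.6022, -0.0681, -0.0031], 0.62), ('dropper', [0.4153, 0.1769, -0.0014], 0.63), ('dish_lid', [0.3794, 0.0784, -0.0012], 0.61)]
```

View pics/e.png

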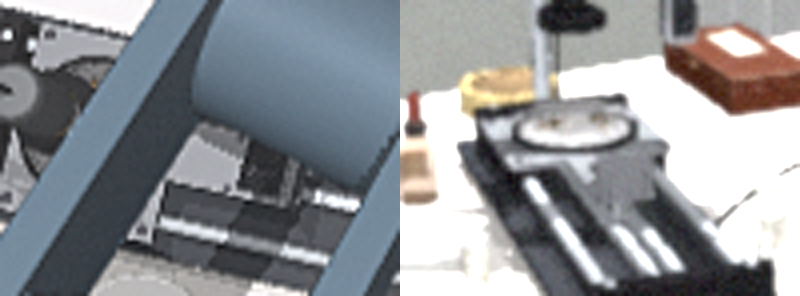

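The side crop shows the carriage under the camera with the dish flat in its nest near (575,128). The plate has moved about 120 mm, the bystanders are where they were, and the arm is clear.

```bash
python3 -c "
from bench import ctrl
print(ctrl.hand_in())"
```

```text
the job is handed in; nothing more can be done
None
```

The carriage was pushed with its button held down to the end stop under the camera (about 120 mm), the button was then released there, the dish and bystanders look undisturbed, and the job is handed in; the hand-in gave no verdict, and the button's return to fully up was not measured closely.

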